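# Hold a sample carrier flush on the tilted inspection stage

### The job

Pick up the blue sample carrier by its black handle and bring its glass end up between the two guide rails of the tilted inspection stage and in under the yellow lip, as far as the end stop. Tilt the carrier to the slope of the stage by feel until its underside sits flush on the stage face, and finish while still holding the handle and gently pressing the carrier flat: do not let go. Leave the stage's angle as it is set, and do not disturb the solder reel, the screw tin and the battery.

Things in the scene. Friction and masses are not known exactly. Their poses are not given: they have to be found in the camera images.
- tilt_stage: fixed dark steel base of the inspection stage, 190 (x) x 140 (y) x 12 mm; origin at the centre of its underside, x towards the high end of the slope, z up. The aluminium table on it is hinged along y at x = -80, z = 34 mm and rises towards +x. Two 8 mm steel arc bars (y = +-61 mm, near x = +20 to +40 mm) stand up to 106 mm high beside the table.
- stage_tilt (a joint): tilt of the stage table against the horizontal, rad (0 level, growing as the +x end rises; set between 0.10 and 0.32). It is clamped: it stays put under forces below about 40 N.
- stage_face (a point): middle of the table's flat upper face; x points up the slope, y across, z out of the face (square to it). In this frame the face runs from x = -82 to +84, y = +-52 mm; two guide rails, 7 mm high, run along x from -20 to +72 mm with their inner sides at y = +-35 mm; the yellow end stop's near side is at x = +72 mm.
- lip_edge (a point): point on the table face right below the free edge of the yellow lip, at x = +54 mm in the stage_face frame, same axes. The lip overhangs the face from here to the end stop 18 mm further up; its underside is 12 mm and its top 17 mm above the face; it is 86 mm wide.
- carrier: loose blue sample carrier, a flat rigid plate 120 (x) x 60 (y) x 5 mm, about 130 g, lying flat on the bench; origin at the centre of its flat underside, x towards the glass end, z up. A black upright handle block 40 (x) x 14 (y) mm stands on it, centred at x = -15 mm, from 5 to 37 mm above the underside; grip across its 14 mm width.
- carrier_front (a point): middle of the lower front edge of the carrier (glass end, the one that goes under the lip), x = +60 mm, y = 0, z = 0 in the carrier frame
- carrier_rear (a point): middle of the lower rear edge of the carrier, x = -60 mm, y = 0, z = 0 in the carrier frame
- carrier_handle (a point): a point inside the carrier's handle at mid-width, 24 mm above the underside, x = -15 mm: the place to grip
- solder_reel: bystander: blue and white solder reel, 60 mm across, 48 mm high, origin at the centre of its underside
- screw_tin: bystander: round tin of screws, 64 mm across, 20 mm high, origin at the centre of its underside
- battery_9v: bystander: black and tan block battery lying flat, 48 x 27 x 17 mm, origin at the centre of its underside
There are look-alikes about, which are no part of the job. Of the things that look like the carrier, take the one that is farthest from the robot's base at the start.

How it is judged (in metres and radians):
On the way, in this order (a step that is already met when the one before it is completed fails the run):
1. the carrier is lifted off the bench in the gripper (height (world z) of carrier above 0.04 m and contact force between the fingers and carrier above 1 N), for 0.2 s.
2. the carrier's glass end has gone in under the lip, between the rails (x of carrier_front in the frame of lip_edge between 0.005 and 0.024 m and z of carrier_front in the frame of lip_edge between -0.004 and 0.011 m and y of carrier_front in the frame of lip_edge between -0.012 and 0.012 m), for 0.2 s.
At the end, for the whole second after the job is handed in: The carrier lies flush on the stage face (within 0.03 rad, both ends within 2.5 mm of the face), its glass end at least 10 mm in under the lip and between the rails, pressed on the stage with 3 to 35 N, at rest, with the handle still held between the fingers (x of carrier_front in the frame of lip_edge between 0.01 and 0.024 m and y of carrier_front in the frame of lip_edge between -0.01 and 0.01 m and z of each of carrier_front, carrier_rear in the frame of stage_face below 0.0025 m and angle between the z axis of carrier and the z axis of stage_face, either way round below 0.03 rad and contact force between carrier and tilt_stage between 3 and 35 N and contact force between the fingers and carrier above 3 N and distance between the grasp point and carrier_handle below 0.028 m and linear speed of carrier below 0.02 m/s); the arm keeps its last pose, push and grip.
It fails at once if the carrier is struck hard on the stage (over 120 N) (contact force between carrier and tilt_stage above 120 N).
It fails at once if the stage's tilt is shifted (its lip moves over 8 mm) (distance of lip_edge from where it was at the start of the episode above 0.008 m).
It fails at once if a bystander is moved over 25 mm (distance of any of solder_reel, screw_tin, battery_9v from where it was at the start of the episode above 0.025 m).
It also fails if it takes over 43 s, if anything falls off the work surface, if the arm or the gripper's body presses on something with over 40 N, if the wrist force passes 120 N, or if a joint passes its speed limit or range.

### The arm

A 6-joint arm with a two-finger parallel gripper is mounted at the origin on a cart in front of the work surface, level with it; the furniture and walls round the work are solid. World frame = base frame: x ahead of the robot, y to its left, z up, the work surface at z = 0. Lengths are in mm, angles in rad, forces in N, time in s.
With the tool pointing down it reaches from about 275 to 750 mm from the base axis. Payload 10.2 kg.
Tool frame: the origin (TCP) lies midway between the tips of the shut fingers; the grasp point (between the pads) lies 19 mm behind it (ctrl.pinch_z is the distance from the TCP to the grasp point, in mm); x points along the fingers, z is the direction in which the jaws open and shut, and the axes are right-handed (so a half turn about x gives the same grasp; the last joint's range is limited). The gripper opens to 85 mm and grips with 20 to 120 N. Pads are 22 mm wide; open, the fingers measure 114 mm over their backs; the gripper's body (76 mm by 85 mm) begins 54 mm behind the grasp point. The pads swing forward as they close: fully open they stand 13 mm farther back than shut.
Start: joints at [-1.349, 0.313, 1.498, -0, 1.331, -0.223], TCP at [225.884, -473.928, 231.294] pointing down, gripper open.
Joint ranges: [-2.94, 2.94], [-0.97, 2.17], [0.19, 2.56], [-1.23, 4.37], [0.02, 3.11], [-2.88, 2.88]. Speed limits (rad/s): [2.39, 2.39, 3.01, 3.14, 3.14, 3.14].

### API

Orientations are given as a unit quaternion [w, x, y, z].
In Python, from rig import ctrl, capture, workorder, nets gives the robot as it stands. The module is installed in compiled form; this text tells all that it offers.
- The arm moves only by the tool send_rows, never from a script. Its argument "rows" is text: rows parted by semicolons, each of 5 numbers parted by spaces: the opening, from 0 (shut) to 1 (fully open), then the shift along the tool's x, y, z in cm, then the turn about the tool's x in units of 5 degrees (1.0 is 5 degrees). In form: grip x y z yaw; .... A call has 1 to 12 rows; each row is the pose to reach, as a shift and turn from the pose commanded when the call began, along the tool's axes at that moment; what a row does not reach only later rows make up. A row lasts 1/10 s, in which the tool goes at most 50 mm and 8.59 degrees, less where a joint would pass 70% of its speed; a pose out of reach is approached as far as the arm can. A call with a gripper value outside its range is refused whole. The fingers move at their own pace and stop on an object; "grip_force" is the grip in N (left out, the last holds). Time passes only in rows, so rows that repeat a pose let the fingers close. It gives the time, the measured TCP pose, the force and the opening at its end, in the units of the state.
- ctrl.sense(): the state, without advancing time (a new reading comes with each control period).
- capture(name): name is "side" or "top" or "wrist"; returns a dict with "pixels" (480x640x3 uint8, red, green, blue), "intrinsics" (3x3 intrinsics, pixels), "dist" ([k1, k2, p1, p2, k3] as OpenCV has them; the pictures are not rectified), "view" (4x4, takes a point from world to camera coordinates); the wrist camera has in their place "mount" (4x4, takes a point from camera to tool coordinates, whose origin is the TCP and whose axes are the tool frame's). Camera axes: x right, y down, z forward; pixel columns grow to the right and rows downward; lengths in mm; the calibration is good to about 2 mm. A picture is of the moment at which its call begins: read the wrist's pose just before it. There is no depth.
- workorder.finish_job(): hands the job in, once; it reports no verdict.
Trained networks look in a picture, given as the dict that the camera call returned (one of the last four; its "shot" number tells which), for a name from the list of things; names that differ only in an ending like _2 or _b are one class to them, and where a whole thing is asked for, a point or a joint stands for the part that bears it (a point fixed in the world has none). Each returns a list of dicts, best first, with "confidence" (0 to 1); they miss things now and then, are a little off and sometimes report something else, mostly with a low value. They report only what shows in the picture. A call takes as long as a camera call. They do not tell look-alikes from the thing itself.
- nets.boxes_of(picture, target): "location" ([x, y, z] in mm, in world coordinates, good to about 4 mm: the middle of the surface that is visible of it).
- nets.spot_point(picture, target): "location" ([x, y, z] in mm, in world coordinates, good to about 4 mm: a listed point, or the origin of a listed thing).
The state is a dict: "time_s": time; "joints": joint angles; "dq": joint speeds; "tau": joint torques, N m; "eef_pos": TCP position; "ee_rot": TCP orientation; "force": force on the tool from outside, world axes, zero at the start; "wrist_torque": the same for the moment, N m; "grip_width": opening from 0.0 (shut) to 1.0 (fully open).
Only numpy, scipy, OpenCV 4.12 (cv2) and the standard library are available. Lean on these libraries where they do the work, as an engineer would, in place of code of your own. Each camera call takes 0.05 s, during which the arm holds its last target.

## Working session

There is one attempt and no reset: what is moved stays moved. The work goes in short steps, Python scripts to look and compute and a tool call to move; the robot and the scene stay as the last step left them, time stands still between calls to the robot, and variables do not carry over. Pictures are saved under pics/ and viewed, and the job is handed in when it is done.

Besides the shell and the picture viewer there is one more tool, called after "Call:" as name(argument=value, ...) on one line, values as JSON. send_rows: Moves the arm, as the interface text tells. Its arguments: {"type":"object","properties":{"rows":{"type":"string"},"grip_force":{"type":"number"}},"required":["rows"]}

```bash
mkdir -p pics; ls; cat > h.py <<'E'
import numpy as np, cv2
from rig import ctrl, capture, workorder, nets
from scipy.spatial.transform import Rotation as R
def rot(q): return R.from_quat([q[1],q[2],q[3],q[0]])
def save(c,n): cv2.imwrite('pics/'+n+'.png', c['pixels'][:,:,::-1])
def proj(c,P,V=None):
    V=c['view'] if V is None else V
    V=np.array(V); rv,_=cv2.Rodrigues(V[:3,:3])
    return cv2.projectPoints(np.array(P,float).reshape(-1,1,3),rv,V[:3,3],np.array(c['intrinsics']),np.array(c['dist'],float))[0].reshape(-1,2)
E
python3 - <<'E'
from h import *
s=ctrl.sense();print(s)
for n in ['top','side']:
    c=capture(n);save(c,n+'0')
    for t in ['carrier','tilt_stage','solder_reel','screw_tin','battery_9v']:
        for d in nets.boxes_of(c,t): print(n,t,np.round(d['location']),d['confidence'],proj(c,d['location']).round())
    for t in ['carrier','carrier_front','carrier_rear','carrier_handle','stage_face','lip_edge','tilt_stage']:
        for d in nets.spot_point(c,t): print(n,'pt',t,np.round(d['location'],1),d['confidence'],proj(c,d['location']).round())
print(ctrl.sense()['time_s'])
E
```

```text
pics
{'time_s': 0.0, 'joints': array([-1.34942303e+00,  3.13410466e-01,  1.49845966e+00, -1.78233204e-05,
        1.33101013e+00, -2.23396959e-01]), 'dq': array([-0.00053541, -0.00124227,  0.00157821,  0.00055503,  0.00153085,
       -0.00101656]), 'tau': array([-1.60467716e-04, -4.12263429e+01, -2.59737843e+01, -2.86165568e-04,
        4.12223657e-03, -2.25379033e-06]), 'eef_pos': array([ 225.80705195, -473.65872406,  230.74681125]), 'ee_rot': array([ 0.59764017,  0.37772532,  0.59829199, -0.37708951]), 'force': array([-0.58536327,  0.33893676, -0.33668355]), 'wrist_torque': array([0.0199111 , 0.01733127, 0.03762765]), 'grip_width': 0.999903546398876}
top carrier [ 535. -241.   12.] 0.93 [[358. 246.]]
top carrier [ 436. -107.    1.] 0.65 [[307. 285.]]
top tilt_stage [495.  86.  45.] 0.89 [[231. 260.]]
top solder_reel [672. 232.  39.] 0.58 [[177. 193.]]
top screw_tin [ 456. -471.   10.] 0.81 [[447. 276.]]
top screw_tin [496.  96.  51.] 0.36 [[227. 259.]]
top battery_9v [ 620. -405.   15.] 0.77 [[420. 214.]]
top pt carrier [ 4.408e+02 -1.072e+02 -1.000e-01] 0.59 [[307. 283.]]
top pt c
[... 1166 characters left out ...]
rier_front [ 600.7 -239.    -2.1] 0.94 [[331. 279.]]
side pt carrier_front [ 392.  -145.5    5.2] 0.75 [[236. 246.]]
side pt carrier_rear [ 4.856e+02 -6.880e+01  4.000e-01] 0.96 [[279. 225.]]
side pt carrier_rear [ 477.9 -245.5    1. ] 0.86 [[273. 280.]]
side pt carrier_rear [ 5.394e+02 -2.414e+02 -3.000e-01] 0.31 [[302. 279.]]
side pt carrier_handle [ 520.5 -243.    22.1] 0.92 [[293. 272.]]
side pt carrier_handle [ 449.1 -100.2   19.6] 0.78 [[263. 228.]]
side pt carrier_handle [ 620.8 -409.3   -1.4] 0.73 [[345. 344.]]
side pt stage_face [492.3  93.8  49.7] 0.59 [[284. 168.]]
side pt lip_edge [542.5  80.8  58.8] 0.79 [[304. 168.]]
side pt tilt_stage [496.2  97.4  -1.1] 0.95 [[286. 183.]]
1.3
```

View pics/top0.png

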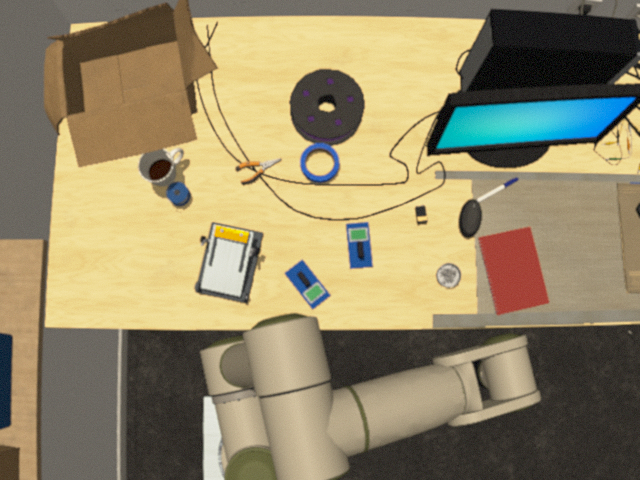

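View pics/side0.png

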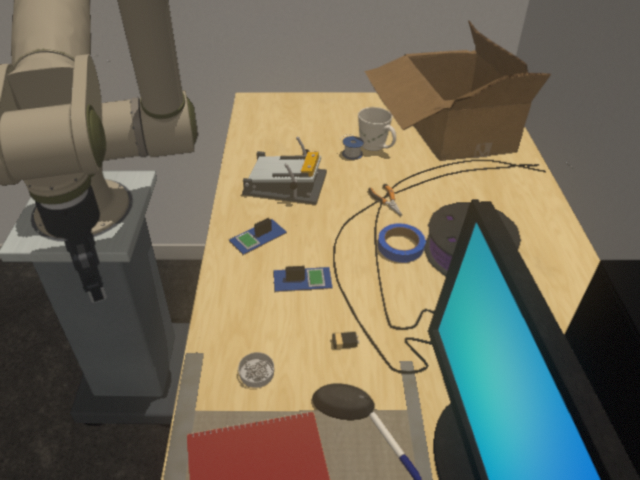

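```bash
python3 - <<'E'
import cv2
a=cv2.imread('pics/top0.png');cv2.imwrite('pics/crop_a.png',cv2.resize(a[200:320,280:420],None,fx=5,fy=5,interpolation=3))
cv2.imwrite('pics/crop_b.png',cv2.resize(a[210:310,170:290],None,fx=6,fy=6,interpolation=3))
E
```

```text
(no output)
```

View pics/crop_a.png

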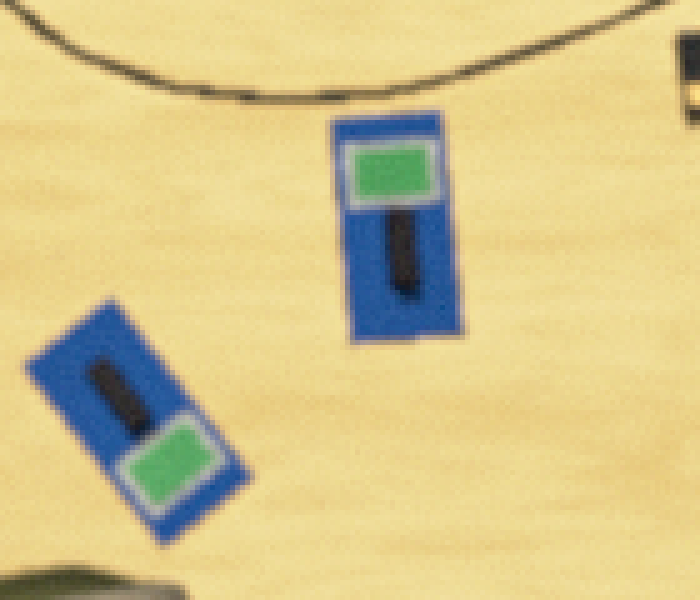

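View pics/crop_b.png

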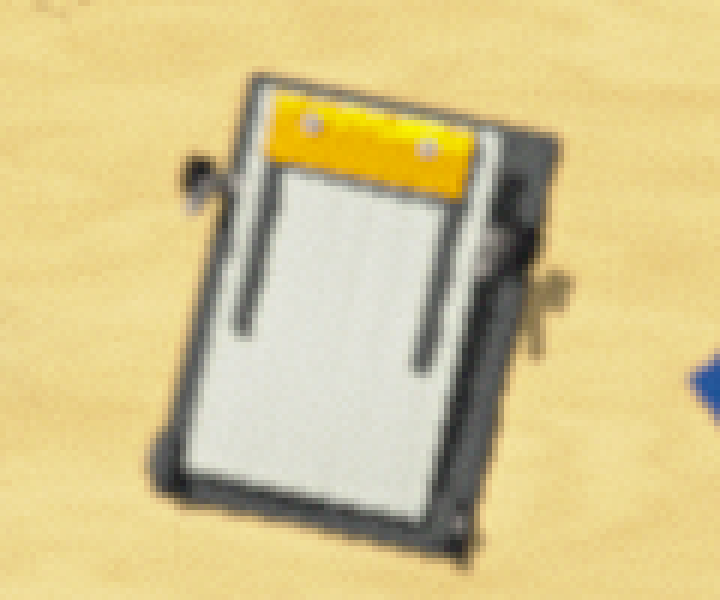

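Candidates for the carrier are pixel (359,246) in the top view, about 591 mm from the base, and (307,284), about 452 mm away. The farther one at (359,246) is the target. The crop shows its glass end pointing to +x and its black handle behind. The stage is at (231,260), with the yellow lip at the far end. Next I'll work out the hover move.

```bash
cat >> h.py <<'E'
def plan(target,yawdeg,s=None):
    """target TCP world; yawdeg = desired heading of carrier x (jaw axis perpendicular). prints shift cm, yaw units"""
    s=s or ctrl.sense(); r=rot(s['ee_rot']); M=r.as_matrix()
    d=M.T@(np.array(target)-s['eef_pos'])/10
    # jaw axis
    z=M[:,2]; cur=np.degrees(np.arctan2(z[1],z[0]))
    des=yawdeg+90
    k=(des-cur+90)%180-90     # world-z turn
    print('t',round(s['time_s'],2),'tcp',s['eef_pos'].round(1),'toolx',M[:,0].round(4),'jaw heading',round(cur,1),'grip',round(s['grip_width'],3),'F',s['force'].round(1))
    print('shift cm',d.round(2),'tool yaw units (x down => sign -)',round(-k/5,2))
E
python3 - <<'E'
from h import *
plan([522,-242.5,150],2.6); print(ctrl.sense()['joints'])
M=rot(ctrl.sense()['ee_rot']).as_matrix();print(M.round(4)); 
E
```

```text
t 1.3 tcp [ 225.9 -473.9  231.3] toolx [ 0. -0. -1.] jaw heading -64.5 grip 1.006 F [ 0.  -0.1  0.2]
shift cm [ 8.13 36.69 -8.15] tool yaw units (x down => sign -) 4.58
[-1.34939695e+00  3.12861719e-01  1.49769483e+00 -2.40309425e-06
  1.33100275e+00 -2.23386526e-01]
[[ 0.      0.9027  0.4303]
 [-0.      0.4303 -0.9027]
 [-1.     -0.      0.    ]]
```

Call:
send_rows(rows="1 0 4 -1 1; 1 0 8.5 -2 2; 1 0 13 -3 3; 1 0 17.5 -4 4; 1 0 22 -5 4.6; 1 1 26 -6 4.6; 1 3 30 -7 4.6; 1 5 34 -7.8 4.6; 1 7 36.7 -8.15 4.6; 1 8.1 36.7 -8.15 4.6; 1 8.1 36.7 -8.15 4.6; 1 8.1 36.7 -8.15 4.6")

```text
time_s: 2.5
eef_pos: [521.8, -243.2, 150.9]
ee_rot: [0.511, 0.489, 0.51, -0.489]
force: [-0.1, 0.1, -0.7]
grip_width: 0.999
```

```bash
cat >> h.py <<'E'
def wristview(c,s):
    T=np.eye(4);T[:3,:3]=rot(s['ee_rot']).as_matrix();T[:3,3]=s['eef_pos']
    return np.linalg.inv(T@np.array(c['mount']))
E
python3 - <<'E'
from h import *
plan([522,-242.5,11],2.6)
s=ctrl.sense();c=capture('wrist');save(c,'w1');V=wristview(c,s)
for t in ['carrier','carrier_front','carrier_rear','carrier_handle']:
    for d in nets.spot_point(c,t): print(t,np.round(d['location'],1),d['confidence'],proj(c,d['location'],V).round())
E
```

```text
t 2.5 tcp [ 521.8 -243.2  150.9] toolx [ 4.e-04 -5.e-04 -1.e+00] jaw heading -87.6 grip 0.999 F [-0.1  0.1 -0.7]
shift cm [13.99  0.02 -0.08] tool yaw units (x down => sign -) -0.03
carrier [ 539.6 -241.9   -2.9] 0.96 [[322. 197.]]
carrier [ 4.386e+02 -1.054e+02  4.000e-01] 0.78 [[175. 296.]]
carrier_front [ 601.8 -239.8    3.5] 0.87 [[322. 122.]]
carrier_front [ 394.3 -146.4   -4.2] 0.66 [[221. 335.]]
carrier_rear [ 478.7 -248.8   -3.2] 0.68 [[326. 261.]]
carrier_rear [483.1 -68.3  -1.2] 0.63 [[131. 250.]]
carrier_handle [ 524.  -247.6   22.7] 0.9 [[328. 222.]]
carrier_handle [451.5 -98.5  24.1] 0.73 [[155. 295.]]
```

View pics/w1.png

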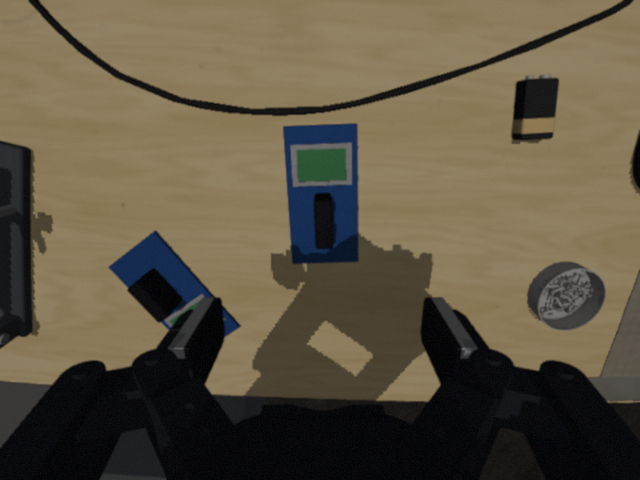

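```bash
python3 - <<'E'
from h import *
from scipy.optimize import least_squares
s=ctrl.sense();c=capture('wrist');V=wristview(c,s)
im=c['pixels'].astype(int)
m=((im[:,:,2]>im[:,:,0]+50)&(im[:,:,2]>90)).astype(np.uint8); m[:,:265]=0;m[:,380:]=0;m[:100]=0;m[280:]=0
cn=max(cv2.findContours(m,0,2)[0],key=cv2.contourArea); hull=cv2.convexHull(cn)
q=cv2.approxPolyDP(hull,8,True).reshape(-1,2);print(q)
cand=q.astype(float)
def model(p):
    a=p[2];Rz=np.array([[np.cos(a),-np.sin(a)],[np.sin(a),np.cos(a)]])
    P=np.array([[60,30],[60,-30],[-60,-30],[-60,30]])@Rz.T+p[:2]
    return proj(c,np.c_[P,np.full(4,5)],V)
def f(p):
    pr=model(p); return np.concatenate([x-cand[np.argmin(((cand-x)**2).sum(1))] for x in pr])
r=least_squares(f,[539,-243,0.04]);print(r.x,np.degrees(r.x[2]),r.fun.round(1))
a=r.x[2];print('handle',r.x[:2]-15*np.array([np.cos(a),np.sin(a)]))
E
```

```text
Traceback (most recent call last):
ValueError: max() iterable argument is empty
```

```bash
python3 - <<'E'
from h import *
from scipy.optimize import least_squares
s=ctrl.sense();c=capture('wrist');V=wristview(c,s)
im=c['pixels'].astype(int)
print(im[240,305],im[130,300],im[300,220],im[235,345],im[280,300])
m=((im[:,:,2]>im[:,:,0]+25)).astype(np.uint8); m[:,:265]=0;m[:,380:]=0;m[:100]=0;m[280:]=0
cn=max(cv2.findContours(m,0,2)[0],key=cv2.contourArea); hull=cv2.convexHull(cn)
q=cv2.approxPolyDP(hull,8,True).reshape(-1,2);print(q)
cand=q.astype(float)
def model(p):
    a=p[2];Rz=np.array([[np.cos(a),-np.sin(a)],[np.sin(a),np.cos(a)]])
    P=np.array([[60,30],[60,-30],[-60,-30],[-60,30]])@Rz.T+p[:2]
    return proj(c,np.c_[P,np.full(4,5)],V)
def f(p):
    pr=model(p); return np.concatenate([x-cand[np.argmin(((cand-x)**2).sum(1))] for x in pr])
r=least_squares(f,[539,-243,0.04]);print(r.x,np.degrees(r.x[2]),r.fun.round(1))
a=r.x[2];print('handle',r.x[:2]-15*np.array([np.cos(a),np.sin(a)]))
E
```

```text
[20 45 82] [23 47 86] [36 31 22] [21 43 80] [72 65 46]
[[356 125]
 [356 260]
 [293 262]
 [284 127]]
[ 5.40381647e+02 -2.42094931e+02  7.45363488e-02] 4.2706182047423225 [-1.5 -1.4  1.5 -1.9  1.7  2.2 -1.7  2.3]
handle [ 525.4232948  -243.21194109]
```

Call:
send_rows(rows="1 4 0.3 0 -0.15; 1 8 0.3 0 -0.15; 1 11 0.3 0 -0.15; 1 13 0.3 0 -0.15; 1 13.8 0.3 0 -0.15; 1 13.95 0.3 0 -0.15; 1 13.95 0.3 0 -0.15")

```text
time_s: 3.55
eef_pos: [525.6, -242.7, 11.7]
ee_rot: [0.514, 0.486, 0.513, -0.486]
force: [0.2, 0.3, 0.5]
grip_width: 0.999
```

Call:
send_rows(rows="0 0 0 0 0; 0 0 0 0 0; 0 0 0 0 0; 0 0 0 0 0; 0 0 0 0 0; 0 0 0 0 0; 0 0 0 0 0; 0 0 0 0 0; 0 0 0 0 0; 0 0 0 0 0", grip_force=60)

```text
time_s: 4.55
eef_pos: [525.3, -242.5, 11.1]
ee_rot: [0.514, 0.486, 0.514, -0.486]
force: [-0.7, 0.4, 5.9]
grip_width: 0.152
```

```bash
python3 - <<'E'
from h import *
plan([525,-243,120],3)
c=capture('side');save(c,'s1');cv2.imwrite('pics/s1c.png',cv2.resize(c['pixels'][190:310,220:380,::-1],None,fx=5,fy=5))
c=capture('wrist');save(c,'w2')
E
```

```text
t 4.55 tcp [ 525.3 -242.5   11.1] toolx [ 6.e-04 -4.e-04 -1.e+00] jaw heading -86.8 grip 0.152 F [-0.7  0.4  5.9]
shift cm [-10.89  -0.03   0.06] tool yaw units (x down => sign -) 0.05
```

View pics/s1c.png

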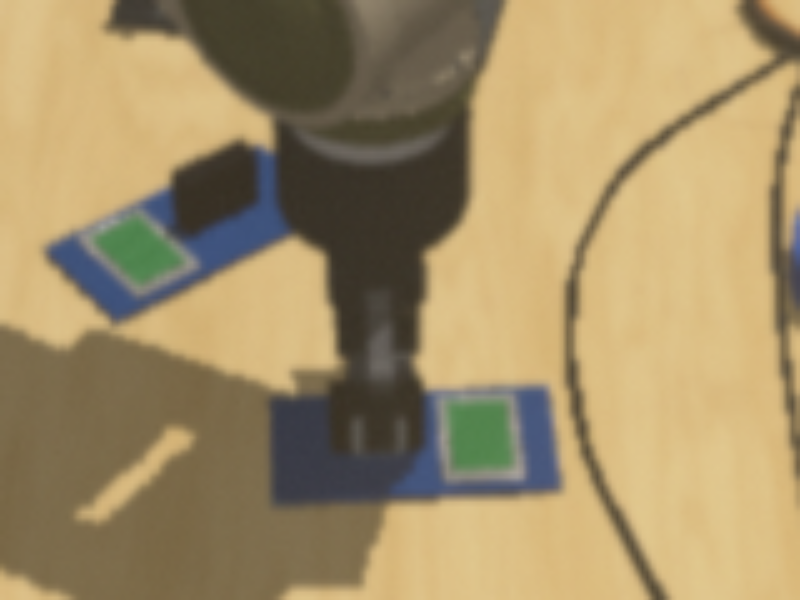

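View pics/w2.png

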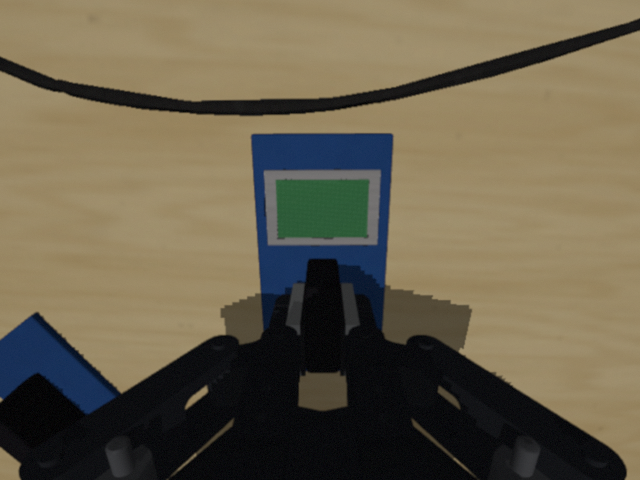

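The crops show the handle between the pads at wrist pixel (322,310) and the carrier square to the gripper. Lifting now.

Call:
send_rows(rows="0 -1 0 0 0; 0 -3 0 0 0; 0 -6 0 0 0; 0 -9 0 0 0; 0 -12 0 0 0; 0 -13 0 0 0; 0 -13 0 0 0; 0 -13 0 0 0")

```text
time_s: 5.45
eef_pos: [524.5, -241.9, 139.3]
ee_rot: [0.513, 0.486, 0.515, -0.486]
force: [-0.6, 0.2, -0.6]
grip_width: 0.15
```

```bash
python3 - <<'E'
from h import *
plan([525,-243,120],3)
s=ctrl.sense()
c=capture('wrist');save(c,'w3');V=wristview(c,s)
for t in ['carrier_front','carrier_rear','carrier_handle']:
    for d in nets.spot_point(c,t): print(t,np.round(d['location'],1),d['confidence'],proj(c,d['location'],V).round())
c=capture('side');save(c,'s2');cv2.imwrite('pics/s2c.png',cv2.resize(c['pixels'][150:310,220:380,::-1],None,fx=3.7,fy=3.7))
for t in ['carrier_front','carrier_rear','carrier_handle']:
    for d in nets.spot_point(c,t): print(t,np.round(d['location'],1),d['confidence'],proj(c,d['location']).round())
for t in ['stage_face','lip_edge','tilt_stage']:
  for c in [c]:
    for d in nets.spot_point(c,t): print(t,np.round(d['location'],1),d['confidence'],proj(c,d['location']).round())
E
```

```text
t 5.45 tcp [ 524.5 -241.9  139.3] toolx [-0.002   0.0015 -1.    ] jaw heading -86.8 grip 0.15 F [-0.6  0.2 -0.6]
shift cm [1.93 0.05 0.12] tool yaw units (x down => sign -) 0.05
carrier_front [ 603.4 -240.3  129. ] 0.94 [[330. 123.]]
carrier_front [ 3.917e+02 -1.440e+02 -1.000e-01] 0.83 [[214. 347.]]
carrier_rear [483.5 -70.5  -2.8] 0.8 [[129. 253.]]
carrier_handle [452.4 -99.4  23.5] 0.94 [[151. 301.]]
carrier_handle [ 524.  -243.6  151.2] 0.87 [[327. 317.]]
carrier_front [ 600.7 -240.   126.8] 0.84 [[333. 233.]]
carrier_front [ 388.8 -144.6    5.7] 0.6 [[235. 246.]]
carrier_rear [487.  -68.3  -4.6] 0.91 [[280. 227.]]
carrier_rear [ 478.6 -245.   128.2] 0.61 [[271. 235.]]
carrier_handle [447.4 -99.   25.5] 0.8 [[262. 226.]]
carrier_handle [ 521.8 -238.5  151.2] 0.71 [[293. 223.]]
lip_edge [542.4  79.9  59.8] 0.59 [[304. 167.]]
tilt_stage [495.   94.8  -2.8] 0.94 [[285. 184.]]
tilt_stage [493.3  97.4  47.6] 0.38 [[284. 168.]]
```

View pics/s2c.png

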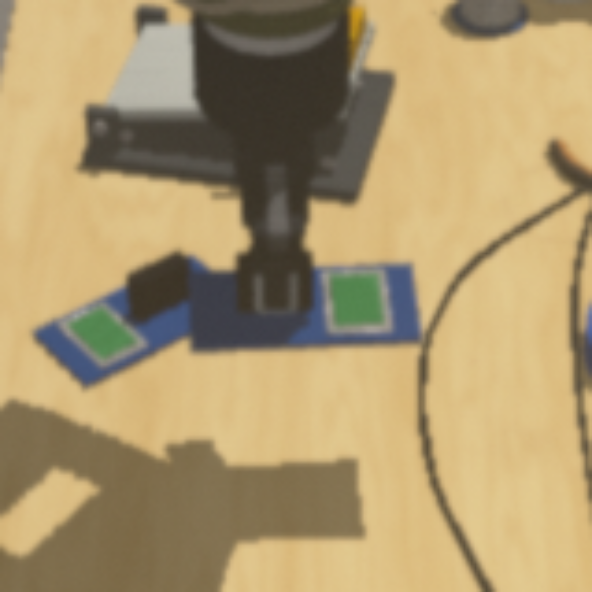

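View pics/w3.png

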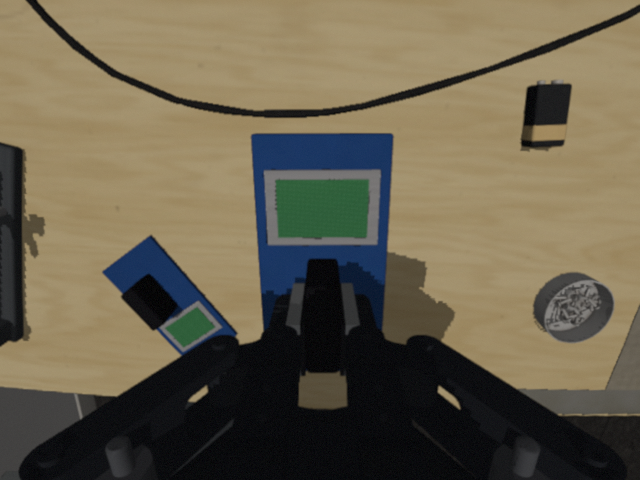

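The side crop shows the carrier level in the gripper and lifted 128 mm off the bench, and the handle has not slipped. I'll move to a viewpoint short of the stage and measure it with the wrist camera.

```bash
python3 - <<'E'
from h import *
plan([385,125,250],-15.5)
E
```

```text
t 6.0 tcp [ 525.1 -242.3  140.7] toolx [-1.e-04  1.e-04 -1.e+00] jaw heading -86.8 grip 0.147 F [-0.   0.2 -1. ]
shift cm [-10.92 -11.92 -37.46] tool yaw units (x down => sign -) 3.75
```

Call:
send_rows(rows="0 -3 -1 -2 0.4; 0 -7 -2 -5 0.8; 0 -10 -3.5 -9 1.2; 0 -10.9 -5 -13 1.6; 0 -10.9 -6.5 -17 2; 0 -10.9 -8 -21 2.4; 0 -10.9 -9 -25 2.8; 0 -10.9 -10 -29 3.2; 0 -10.9 -11 -33 3.5; 0 -10.9 -11.9 -36 3.75; 0 -10.9 -11.9 -37.5 3.75; 0 -10.9 -11.9 -37.5 3.75")

```text
time_s: 7.2
eef_pos: [384.7, 126.7, 250.0]
ee_rot: [0.429, 0.563, 0.429, -0.562]
force: [0.3, -0.9, -1.3]
grip_width: 0.148
```

```bash
python3 - <<'E'
from h import *
plan([385,125,250],-15.5)
s=ctrl.sense()
c=capture('wrist');save(c,'w4');V=wristview(c,s)
for t in ['carrier_front','stage_face','lip_edge','tilt_stage']:
    for d in nets.spot_point(c,t): print(t,np.round(d['location'],1),d['confidence'],proj(c,d['location'],V).round())
E
```

```text
t 7.2 tcp [384.7 126.7 250. ] toolx [ 6.e-04  2.e-04 -1.e+00] jaw heading -105.4 grip 0.148 F [ 0.3 -0.9 -1.3]
shift cm [0.   0.07 0.16] tool yaw units (x down => sign -) 0.03
carrier_front [457.9 105.2 239.4] 0.85 [[326. 130.]]
carrier_front [ 396.  -144.3   -1.8] 0.61 [[554. 122.]]
carrier_front [550.3  83.3  62.3] 0.31 [[320.  11.]]
stage_face [494.5  91.7  51. ] 0.59 [[328.  83.]]
lip_edge [545.3  83.   62.5] 0.8 [[322.  17.]]
tilt_stage [492.7  92.8  -2.1] 0.64 [[326.  90.]]
```

View pics/w4.png

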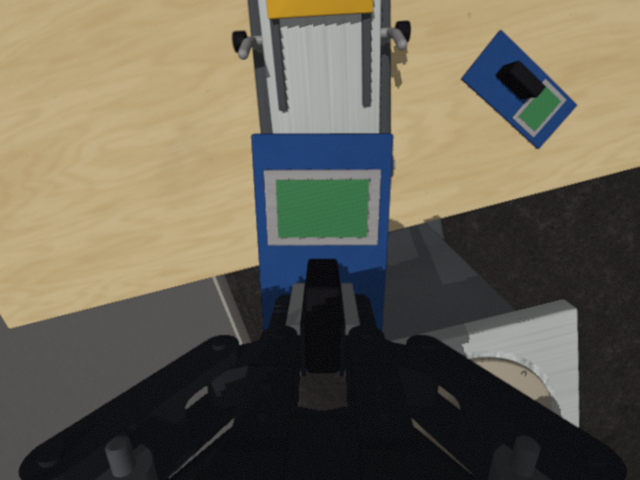

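```bash
python3 - <<'E'
import cv2
a=cv2.imread('pics/w4.png');cv2.imwrite('pics/crop_c.png',cv2.resize(a[0:140,230:420],None,fx=4.2,fy=4.2,interpolation=2))
E
```

```text
(no output)
```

View pics/crop_c.png

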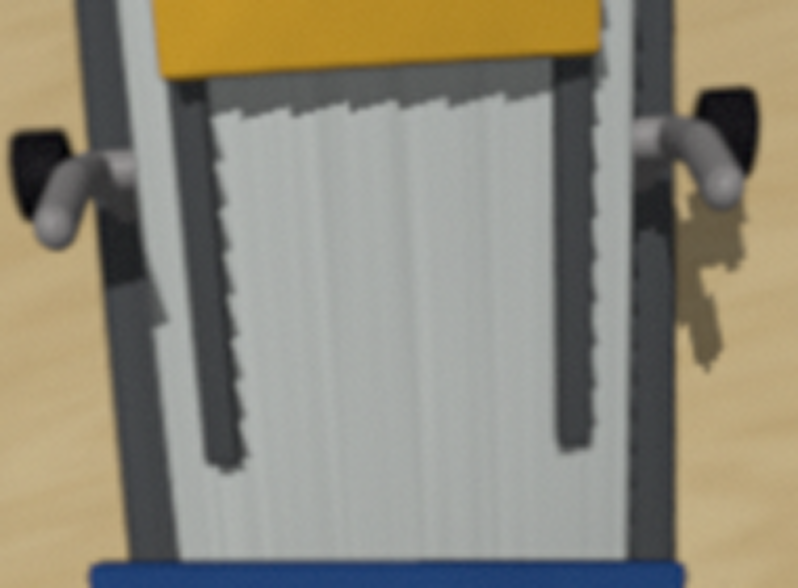

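```bash
cat > fit.py <<'E'
from h import *
from scipy.optimize import least_squares
def F(p):  # face frame matrix
    M=(R.from_euler('z',p[3])*R.from_euler('y',-p[4])).as_matrix(); return M
def pts(p,L): return (F(p)@np.array(L,float).T).T+p[:3]
E
python3 - <<'E'
from fit import *
s=ctrl.sense();c=capture('wrist');V=wristview(c,s);ct=capture('top')
g=lambda L:np.array(L)/4.2+[230,0]
W3=[[54,43,12],[54,-43,12],[-20,35,7],[-20,-35,7]]
W2=g([[165,77],[599,53],[237,462],[558,447]])
h=lambda L:np.array(L)/6.+[170,210]-0.4
T3=[[-82,52,0],[-82,-52,0],[54,43,17],[54,-43,17],[-20,-35,7],[-20,35,7]]
T2=h([[187,470],[425,522],[271,160],[468,198],[414,372],[250,335]])
def f(p,split=False):
    a=proj(c,pts(p,W3),V)-W2; b=proj(ct,pts(p,T3))-T2
    tab=proj(c,pts(p,[[-30,52,0],[-40,52,0],[-30,-52,0],[-40,-52,0]]),V)
    return np.concatenate([a.ravel()/1.,b.ravel()/0.7])
r=least_squares(f,[495,95,50,-.27,.18],loss='soft_l1',x_scale=[1,1,1,.01,.01])
p=r.x;print(p[:3].round(1),np.degrees(p[3]),p[4]);print(f(p)[:8].round(1),(f(p)[8:]*.7).round(1))
cov=np.linalg.inv(r.jac.T@r.jac);print(np.sqrt(np.diag(cov)))
print('lip',pts(p,[[54,0,0]]).round(1),'hinge h',(p[2]-34-80*np.sin(p[4])))
tab=proj(c,pts(p,[[-36,52,0],[-36,-52,0]]),V);print((tab-[230,0])*4.2)
np.save('stage.npy',p)
E
```

```text
[493.7  93.2  52.3] -12.702817773960653 0.11496627102314541
[-0.4  0.3  0.1  0.3  0.5  0.5  0.1  0.1] [-0.2 -0.5 -0.1 -0.  -0.2 -0.9  0.1  0.1  0.1 -0.6  0.6 -0.5]
[0.64790581 0.40190608 2.37786387 0.00686191 0.05237716]
lip [[546.   81.4  58.5]] hinge h 9.15961536971368
[[173.67213912 539.25724879]
 [629.95368535 515.40304285]]
```

```bash
python3 - <<'E'
import cv2
a=cv2.imread('pics/side0.png');cv2.imwrite('pics/crop_d.png',cv2.resize(a[130:215,230:340],None,fx=7,fy=7,interpolation=2))
E
```

```text
(no output)
```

View pics/crop_d.png

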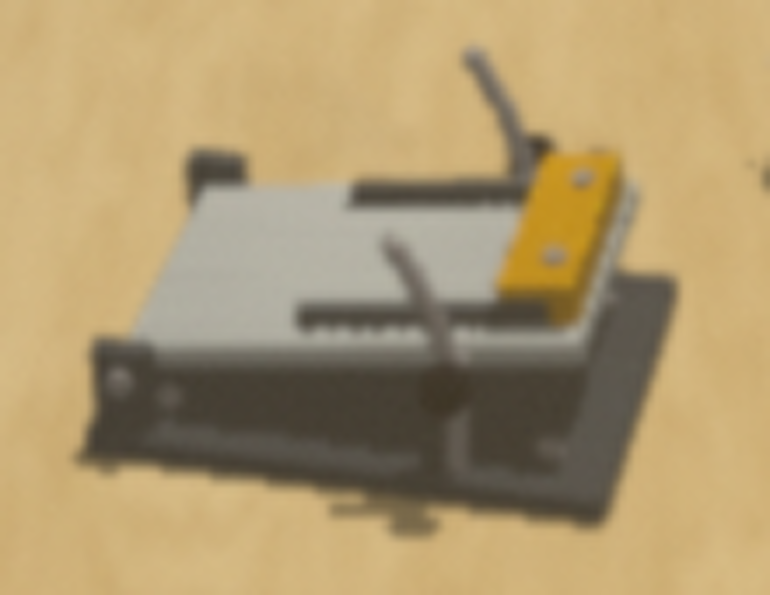

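```bash
python3 - <<'E'
from fit import *
s=ctrl.sense();c=capture('wrist');V=wristview(c,s);ct=capture('top');cs=capture('side')
g=lambda L:np.array(L)/4.2+[230,0]
W3=[[54,43,12],[54,-43,12],[-20,35,7],[-20,-35,7]]
W2=g([[165,77],[599,53],[237,462],[558,447]])
h=lambda L:np.array(L)/6.+[170,210]-0.4
T3=[[-82,52,0],[-82,-52,0],[54,43,17],[54,-43,17],[-20,-35,7],[-20,35,7]]
T2=h([[187,470],[425,522],[271,160],[468,198],[414,372],[250,335]])
k=lambda L:np.array(L)/7.+[230,130]-.4
S3=[[84,-52,0],[-82,52,0],[-20,35,0],[54,-43,17],[54,43,17]]
S2=k([[586,350],[205,187],[348,207],[499,290],[548,155]])
B3=[[95,-70,0],[95,70,12],[-95,-70,0]]; B2=k([[601,526],[676,278],[80,460]])
def dec(q):
    # q: xb,yb,yaw,theta,h
    x=-80+80*np.cos(q[3])-q[4]*np.sin(q[3]); z=34+80*np.sin(q[3])+q[4]*np.cos(q[3])
    o=q[:2]+x*np.array([np.cos(q[2]),np.sin(q[2])])
    return np.array([o[0],o[1],z,q[2],q[3]])
def f(q):
    p=dec(q)
    a=proj(c,pts(p,W3),V)-W2+q[5:7]; b=proj(ct,pts(p,T3))-T2+q[7:9]
    d=proj(cs,pts(p,S3))-S2+q[9:11]
    bb=np.array([q[0],q[1],0,q[2],0]); e=proj(cs,pts(bb,B3))-B2+q[9:11]
    return np.concatenate([a.ravel(),b.ravel()/.6,d.ravel()/.6,e.ravel()/.6,q[5:7]/2,q[7:]/1])
r=least_squares(f,[495,95,-.22,.15,4]+[0]*6,loss='soft_l1')
q=r.x;p=dec(q);print(q.round(3));print('face',p[:3].round(1),np.degrees(p[3]),p[4]);print(f(q).round(1))
cov=np.linalg.inv(r.jac.T@r.jac);print(np.sqrt(np.diag(cov)).round(3))
print('lip',pts(p,[[54,0,0]]).round(1))
np.save('stage.npy',p)
E
```

```text
[ 4.95416e+02  9.29600e+01 -2.19000e-01  1.42000e-01  5.86500e+00
  2.60000e-02 -4.44000e-01 -6.60000e-02  3.15000e-01 -3.02000e-01
 -2.40000e-01]
face [493.8  93.3  51.1] -12.554286199169143 0.14151933111041945
[-0.5  0.4 -0.   0.   0.7  0.2 -0.1 -0.5  0.  -0.2  0.   0.3 -0.8 -0.6
 -0.2  0.9  0.1 -0.4  0.9 -0.1 -1.6 -0.2 -0.3 -1.1  0.9  0.2 -1.4  0.5
 -0.3  0.3  1.   1.2  1.3 -0.6  0.3 -0.2  0.  -0.2 -0.1  0.3 -0.3 -0.2]
[1.287 1.394 0.006 0.016 2.15  1.58  1.56  0.587 0.543 0.56  0.473]
lip [[546.   81.7  58.7]]
```

```bash
cat >> fit.py <<'E'
p=np.load('stage.npy')
u=np.array([np.cos(p[3]),np.sin(p[3]),0])
def tcp_level(fx,fz): return pts(p,[[fx,0,fz]])[0]-75*u+np.array([0,0,11.1])
def instage(x): return F(p).T@(np.array(x)-p[:3])
E
python3 - <<'E'
from fit import *
print(tcp_level(40,30),tcp_level(40,0))
plan(tcp_level(40,30),np.degrees(p[3]))
E
```

```text
[455.14437569 101.9279341   97.53176934] [459.27462705 101.00817292  67.83168411]
t 7.7 tcp [385.2 125.1 249.8] toolx [-0.  0. -1.] jaw heading -105.6 grip 0.154 F [-0.3  0.6 -1.3]
shift cm [15.23  7.36  0.36] tool yaw units (x down => sign -) -0.6
```

Call:
send_rows(rows="0 3 2 0.1 -0.3; 0 6 4 0.2 -0.6; 0 9 6 0.3 -0.6; 0 12 7.4 0.36 -0.6; 0 14 7.4 0.36 -0.6; 0 15.2 7.4 0.36 -0.6; 0 15.2 7.4 0.36 -0.6; 0 15.2 7.4 0.36 -0.6")

```text
time_s: 8.5
eef_pos: [455.7, 102.0, 98.2]
ee_rot: [0.443, 0.552, 0.442, -0.551]
force: [0.2, -0.4, -1.8]
grip_width: 0.152
```

```bash
python3 - <<'E'
from fit import *
plan(tcp_level(40,5),np.degrees(p[3]))
s=ctrl.sense()
c=capture('wrist');save(c,'w5')
c=capture('side');save(c,'s5');cv2.imwrite('pics/s5c.png',cv2.resize(c['pixels'][110:215,220:350,::-1],None,fx=6,fy=6,interpolation=2))
E
```

```text
t 8.5 tcp [455.7 102.   98.2] toolx [ 4.e-04 -0.e+00 -1.e+00] jaw heading -102.5 grip 0.152 F [ 0.2 -0.4 -1.8]
shift cm [2.54 0.3  0.02] tool yaw units (x down => sign -) 0.01
```

View pics/s5c.png

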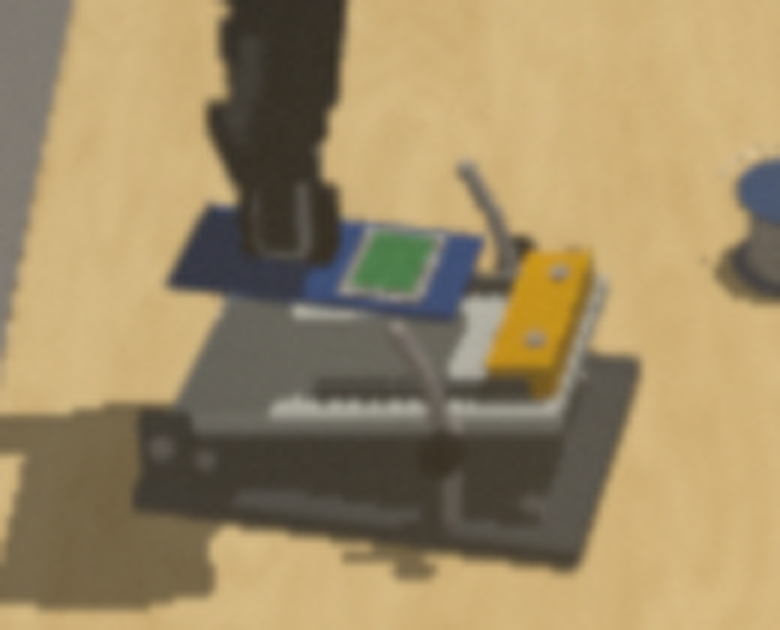

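View pics/w5.png

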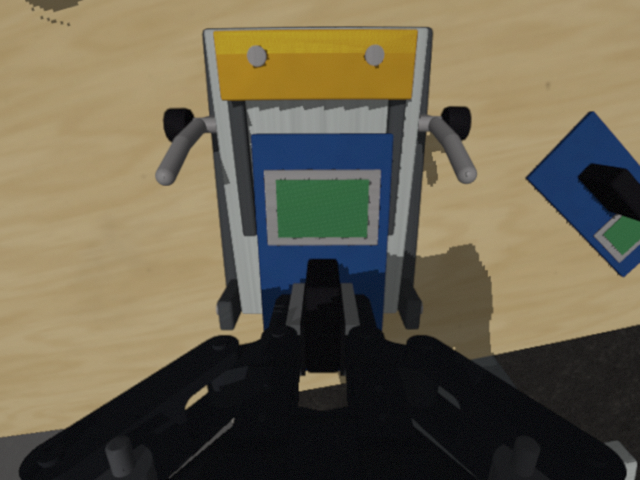

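Call:
send_rows(rows="0 0.8 0.3 0 0; 0 1.6 0.3 0 0; 0 2.2 0.3 0 0; 0 2.4 0.3 0 0; 0 2.6 0.3 0 0; 0 2.6 0.3 0 0", grip_force=40)

```text
time_s: 9.2
eef_pos: [458.3, 101.5, 71.6]
ee_rot: [-0.442, -0.551, -0.443, 0.552]
force: [0.4, -0.3, -2.2]
grip_width: 0.156
```

Call:
send_rows(rows="0 0.1 0 0 0; 0 0.2 0 0 0; 0 0.2 0 0 0")

```text
time_s: 9.5
eef_pos: [458.4, 101.5, 69.8]
ee_rot: [0.443, 0.552, 0.443, -0.552]
force: [0.1, 0.2, -0.8]
grip_width: 0.151
```

Call:
send_rows(rows="0 0.1 0 0 0; 0 0.2 0 0 0; 0 0.2 0 0 0")

```text
time_s: 9.8
eef_pos: [458.4, 101.5, 68.2]
ee_rot: [0.443, 0.552, 0.442, -0.551]
force: [-4.5, 0.5, 5.7]
grip_width: 0.157
```

```bash
cat >> fit.py <<'E'
def tcp_flush(fx,off=0): return pts(p,[[fx-75,0,30.1+off]])[0]-np.array([0,0,19])
E
python3 - <<'E'
from fit import *
for th in (0.11,.142,.17):
    p[4]=th; print(th,tcp_flush(39)-tcp_level(39,0), )
p[4]=.1415
plan(tcp_flush(39),np.degrees(p[3]))
plan(tcp_flush(69),np.degrees(p[3]))
E
```

```text
0.11 [-2.78286739  0.61971371 -8.41529401]
0.142 [ -3.42116796   0.76185617 -10.91720358]
0.17 [ -3.91533933   0.87190265 -13.1225747 ]
t 9.8 tcp [458.4 101.5  68.2] toolx [ 2.e-04 -0.e+00 -1.e+00] jaw heading -102.5 grip 0.157 F [-4.5  0.5  5.7]
shift cm [ 1.14 -0.35  0.03] tool yaw units (x down => sign -) 0.01
t 9.8 tcp [458.4 101.5  68.2] toolx [ 2.e-04 -0.e+00 -1.e+00] jaw heading -102.5 grip 0.157 F [-4.5  0.5  5.7]
shift cm [0.71 2.62 0.03] tool yaw units (x down => sign -) 0.01
```

Call:
send_rows(rows="0 0.15 -0.05 0 0; 0 0.3 -0.1 0 0; 0 0.3 -0.1 0 0")

```text
time_s: 10.1
eef_pos: [457.6, 101.8, 65.4]
ee_rot: [0.443, 0.552, 0.442, -0.551]
force: [-4.1, -0.3, 7.6]
grip_width: 0.152
```

Call:
send_rows(rows="0 0.15 -0.05 0 0; 0 0.3 -0.1 0 0; 0 0.3 -0.1 0 0")

```text
time_s: 10.4
eef_pos: [456.7, 102.0, 62.4]
ee_rot: [0.443, 0.552, 0.442, -0.551]
force: [-4.0, 0.8, 7.3]
grip_width: 0.154
```

Call:
send_rows(rows="0 0.1 -0.03 0 0; 0 0.2 -0.06 0 0; 0 0.2 -0.06 0 0")

```text
time_s: 10.7
eef_pos: [456.1, 102.1, 60.5]
ee_rot: [0.443, 0.552, 0.442, -0.551]
force: [-4.6, 1.7, 7.6]
grip_width: 0.154
```

Call:
send_rows(rows="0 0.1 -0.03 0 0; 0 0.15 -0.05 0 0; 0 0.15 -0.05 0 0")

```text
time_s: 11.0
eef_pos: [455.7, 102.2, 58.9]
ee_rot: [0.443, 0.552, 0.442, -0.551]
force: [-3.5, 0.3, 7.0]
grip_width: 0.146
```

Call:
send_rows(rows="0 0.1 -0.03 0 0; 0 0.1 -0.03 0 0")

```text
time_s: 11.2
eef_pos: [455.5, 102.3, 58.0]
ee_rot: [0.443, 0.552, 0.442, -0.551]
force: [-3.5, 0.4, 7.4]
grip_width: 0.153
```

Call:
send_rows(rows="0 0.05 -0.01 0 0; 0 0.05 -0.01 0 0")

```text
time_s: 11.4
eef_pos: [455.4, 102.3, 57.5]
ee_rot: [0.443, 0.552, 0.442, -0.551]
force: [-3.5, 0.6, 7.2]
grip_width: 0.149
```

Call:
send_rows(rows="0 0.05 -0.02 0 0; 0 0.1 -0.03 0 0; 0 0.1 -0.03 0 0")

```text
time_s: 11.7
eef_pos: [455.1, 102.3, 56.6]
ee_rot: [0.443, 0.552, 0.442, -0.551]
force: [-4.6, 0.0, 8.6]
grip_width: 0.15
```

```bash
python3 - <<'E'
from fit import *
s=ctrl.sense();print(s['force'],s['wrist_torque'],s['eef_pos'])
c=capture('wrist');save(c,'w6')
c=capture('side');save(c,'s6');cv2.imwrite('pics/s6c.png',cv2.resize(c['pixels'][110:215,220:350,::-1],None,fx=6,fy=6,interpolation=2))
E
```

```text
[-4.62018217  0.03585767  8.58954389] [-0.06733048 -0.03884718 -0.01230287] [455.13509344 102.33875904  56.55282078]
```

View pics/s6c.png

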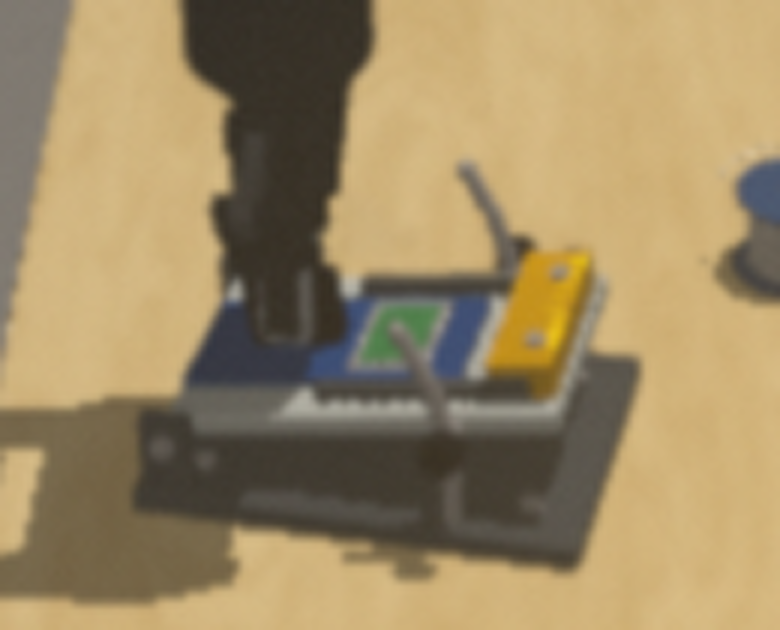

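View pics/w6.png

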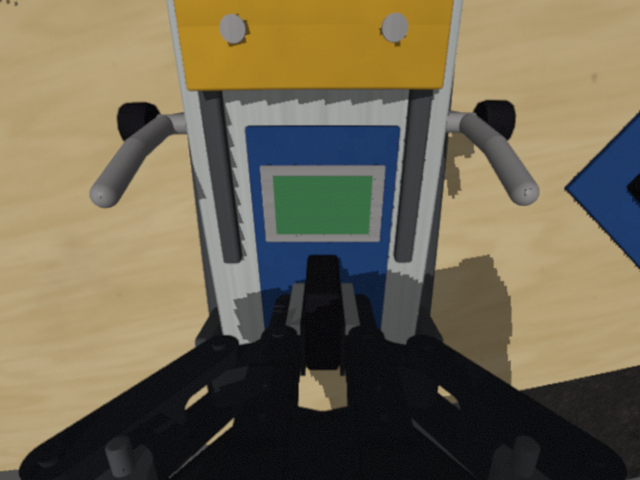

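Call:
send_rows(rows="0 0.05 -0.01 0 0; 0 0.1 -0.02 0 0; 0 0.1 -0.02 0 0")

```text
time_s: 12.1
eef_pos: [455.1, 102.3, 56.4]
ee_rot: [0.443, 0.552, 0.442, -0.551]
force: [-7.8, 0.3, 18.4]
grip_width: 0.154
```

Call:
send_rows(rows="0 0.05 -0.01 0 0; 0 0.1 -0.02 0 0; 0 0.1 -0.02 0 0")

```text
time_s: 12.4
eef_pos: [455.2, 102.3, 56.3]
ee_rot: [0.443, 0.552, 0.442, -0.551]
force: [-11.5, -0.8, 30.5]
grip_width: 0.149
```

The force jumped at TCP z ≈ 56.5 mm (8.6, then 18, then 30 N), so the carrier is flush. The drop gives a slope of about 0.16 rad. I'll ease off and slide it up the slope under the lip.

Call:
send_rows(rows="0 -0.15 0 0 0; 0 -0.15 0 0 0")

```text
time_s: 12.6
eef_pos: [455.1, 102.3, 56.4]
ee_rot: [0.443, 0.552, 0.442, -0.551]
force: [-3.5, 1.2, 13.5]
grip_width: 0.15
```

Call:
send_rows(rows="0 -0.05 0.3 0 0; 0 -0.1 0.6 0 0; 0 -0.16 1 0 0; 0 -0.16 1 0 0")

```text
time_s: 13.0
eef_pos: [462.7, 100.7, 57.5]
ee_rot: [-0.442, -0.551, -0.444, 0.552]
force: [-12.7, 2.9, 17.3]
grip_width: 0.154
```

Call:
send_rows(rows="0 -0.06 0.3 0 0; 0 -0.11 0.6 0 0; 0 -0.18 1 0 0; 0 -0.18 1 0 0")

```text
time_s: 13.4
eef_pos: [473.1, 98.4, 59.2]
ee_rot: [-0.442, -0.551, -0.443, 0.552]
force: [-9.4, 1.9, 12.0]
grip_width: 0.153
```

```bash
python3 - <<'E'
from fit import *
s=ctrl.sense();print(s['force'],s['wrist_torque'],s['eef_pos'])
c=capture('wrist');save(c,'w7')
c=capture('side');save(c,'s7');cv2.imwrite('pics/s7c.png',cv2.resize(c['pixels'][110:215,220:350,::-1],None,fx=6,fy=6,interpolation=2))
E
```

```text
[-9.40355732  1.87062611 12.03739254] [0.16163351 0.98055133 0.03439799] [473.13873674  98.39759493  59.22379346]
```

View pics/s7c.png

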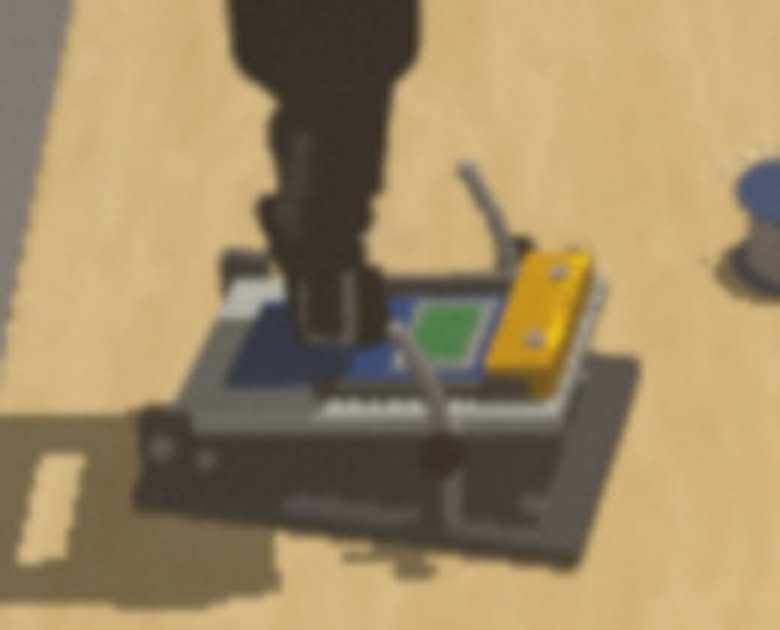

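View pics/w7.png

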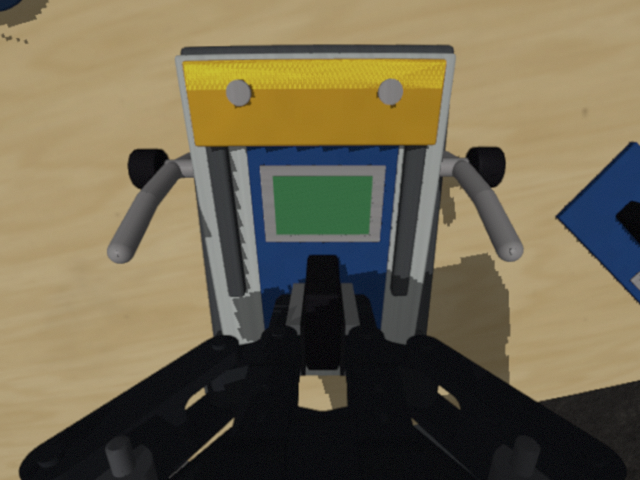

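Call:
send_rows(rows="0 -0.04 0.3 0 0; 0 -0.09 0.6 0 0; 0 -0.15 1 0 0; 0 -0.15 1 0 0")

```text
time_s: 13.9
eef_pos: [482.7, 96.3, 60.8]
ee_rot: [-0.442, -0.551, -0.443, 0.552]
force: [-9.6, 2.3, 12.8]
grip_width: 0.153
```

Call:
send_rows(rows="0 -0.03 0.2 0 0; 0 -0.03 0.2 0 0")

```text
time_s: 14.1
eef_pos: [484.2, 96.0, 61.0]
ee_rot: [-0.442, -0.551, -0.444, 0.552]
force: [-12.5, 2.3, 15.1]
grip_width: 0.15
```

Call:
send_rows(rows="0 -0.03 0.2 0 0; 0 -0.03 0.2 0 0")

```text
time_s: 14.3
eef_pos: [485.9, 95.6, 61.3]
ee_rot: [-0.442, -0.55, -0.444, 0.552]
force: [-13.7, 3.0, 15.6]
grip_width: 0.153
```

Call:
send_rows(rows="0 -0.03 0.2 0 0; 0 -0.03 0.2 0 0")

```text
time_s: 14.5
eef_pos: [486.0, 95.5, 61.2]
ee_rot: [-0.44, -0.549, -0.445, 0.554]
force: [-22.6, 4.6, 19.8]
grip_width: 0.151
```

```bash
python3 - <<'E'
from fit import *
s=ctrl.sense();print(s['force'],s['wrist_torque'],s['eef_pos'])
for th in (.1415,.157): p[4]=th; print(instage(s['eef_pos']+[0,0,19])+[75,0,-30])
c=capture('wrist');save(c,'w8');V=wristview(c,s)
print(nets.spot_point(c,'lip_edge'),nets.spot_point(c,'stage_face'))
E
```

```text
[-22.61432948   4.59662277  19.7674726 ] [ 6.36624646e-01  2.95002152e+00 -1.20950635e-03] [485.99886181  95.54309818  61.23686946]
[7.10650833e+01 4.74493223e-01 1.86829055e-03]
[7.15305663e+01 4.74493223e-01 5.92531545e-02]
[{'location': [545.7, 83.7, 61.7], 'confidence': 0.95}] []
```

View pics/w8.png

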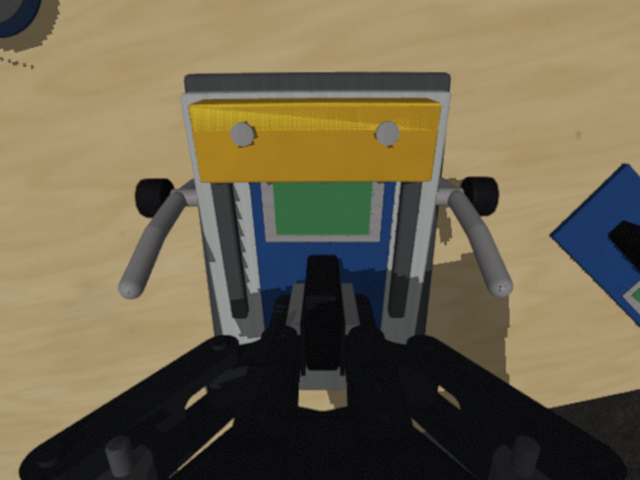

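The end stop is felt: TCP x stayed at 486.0 while Fx rose to −22.6 N. I'll ease the forward push and settle into a gentle press.

Call:
send_rows(rows="0 0 -0.1 0 0; 0 0.02 -0.2 0 0; 0 0.02 -0.2 0 0; 0 0.02 -0.2 0 0")

```text
time_s: 15.05
eef_pos: [486.0, 95.6, 61.3]
ee_rot: [-0.442, -0.551, -0.444, 0.552]
force: [-10.7, 3.3, 13.7]
grip_width: 0.152
```

```bash
python3 - <<'E'
from fit import *
s=ctrl.sense();print(s['force'],s['wrist_torque'],s['eef_pos'],s['joints'])
c=capture('side');save(c,'s9');cv2.imwrite('pics/s9c.png',cv2.resize(c['pixels'][110:215,220:350,::-1],None,fx=6,fy=6,interpolation=2))
E
```

```text
[-10.7498408    3.26599874  13.67256936] [0.34058173 1.52497008 0.00438427] [486.03510851  95.5520013   61.27231261] [-4.31494781e-02  4.61268055e-01  1.78074136e+00  6.42052137e-04
  9.03109848e-01  1.74529989e+00]
```

View pics/s9c.png

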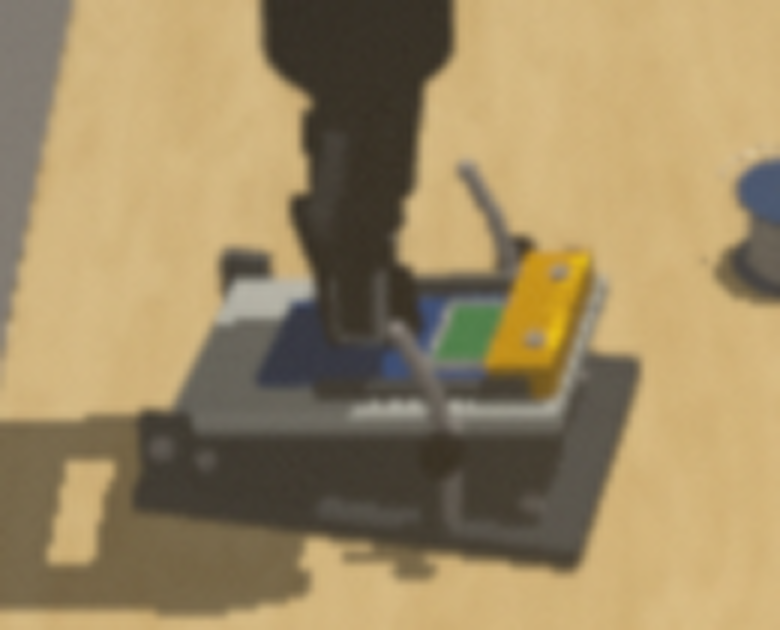

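Call:
send_rows(rows="0 0.05 -0.1 0 0; 0 0.08 -0.15 0 0; 0 0.08 -0.15 0 0; 0 0.08 -0.15 0 0; 0 0.08 -0.15 0 0; 0 0.08 -0.15 0 0")

```text
time_s: 15.7
eef_pos: [486.1, 95.5, 61.3]
ee_rot: [0.443, 0.552, 0.443, -0.551]
force: [-6.4, 1.4, 14.6]
grip_width: 0.153
```

Call:
send_rows(rows="0 0 0 0 0; 0 0 0 0 0; 0 0 0 0 0; 0 0 0 0 0")

```text
time_s: 16.1
eef_pos: [486.1, 95.5, 61.3]
ee_rot: [0.443, 0.552, 0.443, -0.551]
force: [-6.1, 1.5, 15.3]
grip_width: 0.153
```

Call:
send_rows(rows="0 0.05 0 0 0; 0 0.1 0 0 0; 0 0.1 0 0 0")

```text
time_s: 16.4
eef_pos: [486.1, 95.6, 61.2]
ee_rot: [0.443, 0.552, 0.443, -0.551]
force: [-11.5, 0.2, 27.4]
grip_width: 0.152
```

Call:
send_rows(rows="0 -0.05 0 0 0; 0 -0.1 0 0 0; 0 -0.1 0 0 0; 0 -0.1 0 0 0; 0 -0.1 0 0 0")

```text
time_s: 16.9
eef_pos: [486.1, 95.5, 61.3]
ee_rot: [0.443, 0.552, 0.443, -0.551]
force: [-5.9, 1.4, 15.1]
grip_width: 0.152
```

```bash
python3 - <<'E'
from fit import *
s=ctrl.sense();print(s['force'],s['eef_pos'],s['time_s'],abs(s['dq']).max())
p[4]=.155;print(instage(s['eef_pos']+[0,0,19])+[75,0,-30])
c=capture('top')
for t in ['solder_reel','screw_tin','battery_9v']:
    for d in nets.boxes_of(c,t)[:1]: print(t,np.round(d['location']))
for t in ['lip_edge']:
    for d in nets.spot_point(c,t): print(t,np.round(d['location'],1))
c=capture('side')
for t in ['lip_edge','carrier_rear','carrier_handle']:
    for d in nets.spot_point(c,t): print(t,np.round(d['location'],1),d['confidence'],(instage(d['location'])).round(1))
E
```

```text
[-5.88212645  1.41601967 15.1257485 ] [486.06824568  95.53517634  61.25863464] 16.9 0.001428831326676242
[7.15424292e+01 4.81842376e-01 6.30372041e-02]
solder_reel [673. 231.  38.]
screw_tin [ 458. -473.    6.]
battery_9v [ 622. -403.   17.]
lip_edge [546.3  88.1  57.1]
lip_edge [541.2  81.8  59.1] 0.93 [49.4 -0.9  0.4]
carrier_rear [448.3 106.2  44.8] 0.97 [-47.6   2.7   1.1]
carrier_rear [487.6 -68.3  -0.8] 0.67 [  20.7 -159.1  -55.8]
carrier_handle [443.9 -98.6  20.4] 0.94 [ -11.7 -198.2  -29.2]
carrier_handle [480.5  99.1  77.2] 0.83 [-10.1   2.8  28. ]
```

```bash
python3 -c "
from h import *
print(workorder.finish_job()); s=ctrl.sense(); print(s['time_s'],s['force'])"
```

```text
the job is handed in; nothing more can be done
None
the job is handed in; nothing more can be done
```

I gripped the farther blue carrier by its handle and lifted it. I touched its front edge to the stage face short of the lip, then pressed down so it turned in the grip until it lay flush. I then slid it up between the rails to the end stop, eased the forward push and handed in the job at about 17 s, still holding the handle.

**Last checks:**
- **Press and flushness:** The carrier presses on the stage with about 16–17 N. Pressing 1 mm further raised the force to about 27 N with almost no movement, so it is flush. The slope felt while sliding was about 0.155 rad, within the error of the camera estimate of 0.142.
- **Position:** The glass end is about 17.5 mm in under the lip and within 1 mm of the middle between the rails. The end stop was felt as a force jump with the arm stopped.
- **Surroundings:** The reel, tin and battery are where they started, within about 2 mm. The lip measured within network noise; its readings scattered about 4 mm (for example y = 88 and y = 82 mm from the two cameras).

The hand-in reported no verdict, and the finger force on the handle was never measured directly. The grip was set to 40 N, and the opening held at 0.15.

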